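Set the dressing tray in order: tip the mirror back, slide case and tin down to the stop

ROBOT

A 6-joint arm with a two-finger parallel gripper is mounted at the origin on the work surface. World frame = base frame: x ahead of the robot, y to its left, z up, the work surface at z = 0. Lengths are in m, angles in rad, forces in N, time in s.
With the tool pointing down it reaches from about 0.375 to 0.975 m from the base axis. Payload 3.8 kg.
Tool frame: the origin (TCP) lies midway between the tips of the shut fingers; the grasp point (between the pads) lies 19 mm behind it; z points along the fingers, y is the line along which they close (so a half turn about z gives the same grasp; the last joint's range is limited). The gripper opens to 85 mm and grips with 20 to 120 N. Pads are 22 mm wide; open, the fingers measure 114 mm over their backs; the gripper's body (76 mm by 85 mm) begins 54 mm behind the grasp point. The pads swing forward as they close: fully open they stand 13 mm farther back than shut.
Start: joints at [-1.295, 0.264, 1.604, -0, 1.274, -0.037], TCP at [0.208, -0.642, 0.207] pointing down, gripper open.
Joint ranges: [-2.63, 2.63], [-0.94, 2.18], [0.31, 2.57], [-1.31, 4.45], [0, 2.66], [-2.55, 2.55]. Speed limits (rad/s): [2.57, 2.57, 3.14, 3.14, 3.14, 3.14].

INTERFACE

Orientations are given as a rotation vector (axis times angle).
In Python, from workcell import bot, imaging gives the robot as it stands.
- The arm moves only by the tool step_arm, never from a script. Its argument "series" is a list of rows, each an object of numbers: "grip": the closure, from -1 (fully open) to 1 (shut); "x", "y", "z": the shift along the tool's x, y, z normalised to -1 to 1, where 1 is 500 mm; "ax", "ay", "az": the turn, a rotation vector about the tool's x, y, z normalised to -1 to 1, where 1 is 30 degrees. A call has 1 to 12 rows; each row is the pose to reach, as a shift and turn from the pose commanded when the call began, along the tool's axes at that moment; what a row does not reach only later rows make up. A row lasts 1/10 s, in which the tool goes at most 50 mm and 8.59 degrees, less where a joint would pass 70% of its speed; a pose out of reach is approached as far as the arm can. A call with a number of a shift or a turn outside -1 to 1 is refused whole. A call with a gripper value outside its range is refused whole. The fingers move at their own pace and stop on an object; "force" is the grip in N (left out, the last holds). Time passes only in rows, so rows that repeat a pose let the fingers close. It gives the time, the measured TCP pose, the force, the opening and the grip force at its end, in the units of the state.
- bot.read_state(): the state, without advancing time (a new reading comes with each control period).
- imaging.read_camera(name): name is "scene" or "top" or "wrist"; returns a dict with "img" (400x640x3 uint8, red, green, blue), "fx", "fy", "cx", "cy" (pixels), "R" (3x3) and "t" (3): a world point X has camera coordinates R X + t. Camera axes: x right, y down, z forward; pixel columns grow to the right and rows downward; lengths in m; the calibration is good to about 2 mm. A picture is of the moment at which its call begins. There is no depth.
- bot.finish_job(): hands the job in; it is judged then, once.
The state is a dict: "time": time; "q": joint angles; "joint_vel": joint speeds; "joint_torque": joint torques, N m; "tool_pos": TCP position; "tcp_rot": TCP orientation; "wrist_force": force on the tool from outside, world axes, zero at the start; "torque": the same for the moment, N m; "width": opening from 0.0 (shut) to 1.0 (fully open); "grip_force": force on a finger pad.
Only numpy, scipy, OpenCV 4.12 (cv2) and the standard library are available. Lean on these libraries where they do the work, as an engineer would, in place of code of your own. Each camera call takes 0.05 s, during which the arm holds its last target. There are 200 camera calls.

TASK

First tip the aluminium mirror back until it leans about 10 degrees past upright, away from the robot, and let go so that it stays there by itself. Then, without lifting them, slide the blue case and the copper tin, each in its own lane, down the sloped tray until you feel each come firmly up against the orange back stop; push gently, because the stop is only held by friction and must not be shifted. Leave the perfume bottle and the ring cone where they stand.

Things in the scene. Friction and masses are not known exactly. Their poses are not given: they have to be found in the camera images.
- tray: White tray, fixed, 250 x 168 mm, sloping 14 deg (0.245 rad) down along its +x, roughly away from the robot. Origin: middle of the sliding surface, 75 above the shelf; x down the slope, y left across, z square off the surface (frame pitched 14 deg). Upper end x=-125 has no lip. Two lanes 75 wide centred at y=+-40.5, between grey side walls (12 high) and a divider (6 thick, 10 high).
- stop_zone (a point): Point on the sliding surface at mid-width, 25 mm down-slope of the tray's origin: the uppermost place of the orange back stop. The stop spans both lanes square to them, 8 mm thick, top 24 mm off the surface; the face that items rest against lies 0 to 45 mm down-slope of this point, differently each time. Only friction holds it: a push over about 9 N makes it slip down-slope.
- mirror (a joint): Friction hinge of the mirror, rad: 0 = upright (vertical), positive = leaning back away from the robot, negative = leaning over the tray towards the robot. It begins leaning 17 to 37 degrees towards the robot. It stays where it is left; about 2 to 3 N at the top edge turns it.
- mirror_hinge (a point): Hinge axis of the mirror at mid-width: a level line along the tray's y, at the tray's far low end (tray x = 122, z = 20 mm), about 65 mm above the shelf.
- mirror_top (a point): Middle of the mirror's top edge, 122 mm from the hinge axis, mid-thickness. The mirror is a flat aluminium-framed panel 150 mm wide, 8 mm thick, reaching from 8 to 122 mm from the hinge axis, its glass facing the robot.
- case: Dark blue hard jewellery case with a brass band, 60 (own x) by 58 (own y) by 24 mm high, about 160 g, lying in one of the lanes near the upper end, perhaps a little askew. Origin: centre of its underside, on the sliding surface; z square off that surface. Home: its far 58 mm wide side (own x = +30) flat against the stop.
- tin: Round copper-coloured balm tin, 60 mm diameter, 24 mm high, about 140 g, lying flat in the other lane near the upper end. Origin: centre of its underside. It and the case do not slide by themselves; a push of about 1 N moves them. Home: its rim against the stop.
- perfume: Frosted perfume bottle with a dark screw cap, 46 by 30 by 100 mm high, loose, beside the tray. Origin: centre of its underside. To be left alone.
- cone: White ceramic ring cone, foot 72 mm diameter, 90 mm high, loose, on the other side of the tray. Origin: centre of its underside. To be left alone.

How it is judged:
On the way, in this order (a step that is already met when the one before it is completed fails the run):
1. the mirror leans 4 to 16 degrees past upright and stays there with the fingers off it (value of joint mirror between 0.065 and 0.285 rad and contact force between the fingers and anything else below 0.2 N and velocity of joint mirror between -0.03 and 0.03 rad/s), for 0.5 s.
2. one of the two items is pressed against the stop with over 1 N (((contact force between case and stop_c0 above 1 N or contact force between case and stop_c1 above 1 N) or (contact force between tin and stop_c0 above 1 N or contact force between tin and stop_c1 above 1 N))).
3. the other one is pressed against the stop with over 1 N while the first is home ((((contact force between case and stop_c0 above 1 N or contact force between case and stop_c1 above 1 N) and ((distance between tin and stop_c0 below 0.039 m or distance between tin and stop_c1 below 0.039 m) and z of tin in the frame of tray between -0.003 and 0.004 m)) or ((contact force between tin and stop_c0 above 1 N or contact force between tin and stop_c1 above 1 N) and ((distance between case and stop_c0 below 0.039 m or distance between case and stop_c1 below 0.039 m) and z of case in the frame of tray between -0.003 and 0.004 m)))).
At the end, for the whole second after the job is handed in: The mirror leans back 4 to 16 degrees past upright and holds; case and tin lie flat on the sliding surface, each up against the back stop (gap at most about 2 mm), at rest; the stop is within 3 mm of where it began; nothing is touched by the fingers (value of joint mirror between 0.065 and 0.285 rad and (distance between case and stop_c0 below 0.039 m or distance between case and stop_c1 below 0.039 m) and z of case in the frame of tray between -0.003 and 0.004 m and (distance between tin and stop_c0 below 0.039 m or distance between tin and stop_c1 below 0.039 m) and z of tin in the frame of tray between -0.003 and 0.004 m and distance of stop_c0 from where it was at the start of the episode below 0.003 m and linear speed of each of case, tin below 0.01 m/s and contact force between the fingers and anything else below 0.2 N).
It fails at once if the back stop is shifted by more than 3 mm (distance of stop_c0 from where it was at the start of the episode above 0.003 m).
It fails at once if an item is lifted more than 20 mm off the sliding surface (z of any of case, tin in the frame of tray above 0.02 m).
It fails at once if the perfume bottle or ring cone is moved more than 20 mm or tipped (distance of any of perfume, cone from where it was at the start of the episode above 0.02 m or angle between any of perfume, cone's own z axis and vertical above 0.3 rad).
It also fails if it takes over 72 s, if anything falls off the work surface, if the arm or the gripper's body presses on something with over 40 N, if the wrist force passes 120 N, or if a joint passes its speed limit or range.

## Working session

There is one attempt and no reset: what is moved stays moved. The work goes in short steps, Python scripts to look and compute and a tool call to move; the robot and the scene stay as the last step left them, time stands still between calls to the robot, and variables do not carry over. Pictures are saved under pics/ and viewed, at most 10 in all, crops included, and the job is handed in when it is done.

Besides the shell and the picture viewer there is one more tool, called after "Emit:" as name(argument=value, ...) on one line, values as JSON. step_arm: Moves the arm, as the interface text tells. Scaled input: -1 to 1 covers 500 mm each way for a shift and 30 degrees each way for a turn. Its arguments: {"type":"object","properties":{"series":{"type":"array","items":{"type":"object","properties":{"grip":{"type":"number"},"x":{"type":"number","minimum":-1,"maximum":1},"y":{"type":"number","minimum":-1,"maximum":1},"z":{"type":"number","minimum":-1,"maximum":1},"ax":{"type":"number","minimum":-1,"maximum":1},"ay":{"type":"number","minimum":-1,"maximum":1},"az":{"type":"number","minimum":-1,"maximum":1}}}},"force":{"type":"number"}},"required":["series"]}

```bash
mkdir -p pics; python3 - <<'E'
from workcell import bot, imaging
import cv2,numpy as np,pickle
d={}
for n in ["scene","top"]:
    c=imaging.read_camera(n); d[n]=c
    cv2.imwrite(f"pics/{n}0.png",c["img"][:,:,::-1])
    print(n,c["fx"],c["cx"],c["cy"],"pos",(-np.array(c["R"]).T@np.array(c["t"])).round(3),np.array(c["R"]).round(3).tolist())
pickle.dump(d,open("c0.pkl","wb"))
print(bot.read_state())
E
```

```text
scene 384.26518363911316 315.96838771597425 201.2569245787596 pos [ 1.007 -0.226  0.807] [[0.491, 0.871, -0.002], [0.714, -0.404, -0.572], [-0.499, 0.28, -0.82]]
top 477.8042876688459 319.69595563569385 195.57332949587527 pos [ 0.491 -0.006  1.05 ] [[0.017, -1.0, -0.0], [-0.996, -0.017, -0.089], [0.089, 0.002, -0.996]]
{'time': 0.1, 'q': array([-1.29488872e+00,  2.64697020e-01,  1.60528667e+00, -2.11039961e-05,
        1.27367076e+00, -3.69279758e-02]), 'joint_vel': array([-4.55206179e-04, -2.48347579e-03, -2.92261709e-03, -8.35638856e-04,
        5.65176524e-04, -7.34308996e-05]), 'joint_torque': array([-3.18206130e-04, -5.16710293e+01, -3.68588734e+01, -1.62159022e-04,
        6.28305148e-03, -3.89072966e-05]), 'tool_pos': array([ 0.20751206, -0.64154947,  0.20574703]), 'tcp_rot': array([-3.10121774e+00, -4.89090712e-01,  4.17257511e-04]), 'wrist_force': array([0.20562703, 0.08821887, 1.18250066]), 'torque': array([ 0.01525733, -0.01813645, -0.01210402]), 'grip_force': 0.0, 'width': 1.0002850589926122}
```

View pics/scene0.png

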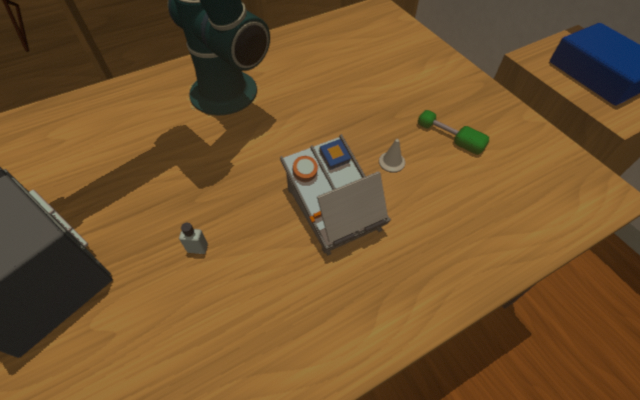

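View pics/top0.png

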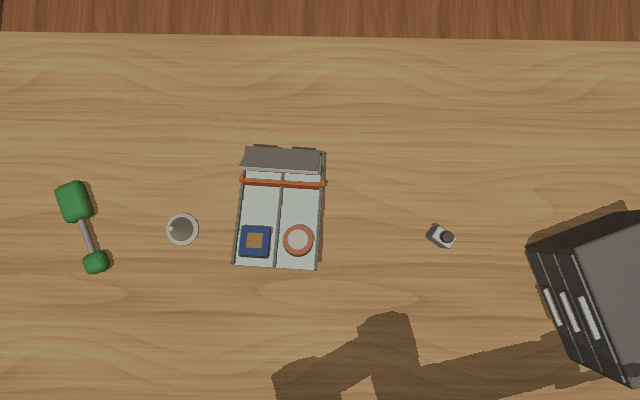

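The top view shows the tray at (280,208), with the case in the left lane (255,240), the tin in the right lane (298,240), the orange stop at row ~183 and the mirror at rows 147-172. The cone is at (182,229) and the perfume at (441,237). I'll zoom in to get corners.

```bash
python3 - <<'E'
import cv2,numpy as np,pickle
d=pickle.load(open("c0.pkl","rb"))
a=cv2.resize(d["top"]["img"][135:285,215:345,::-1],None,fx=4,fy=4,interpolation=cv2.INTER_CUBIC)
b=cv2.resize(d["scene"]["img"][130:255,270:400,::-1],None,fx=4,fy=4,interpolation=cv2.INTER_CUBIC)
cv2.imwrite("pics/topz.png",a); cv2.imwrite("pics/scz.png",b)
E
```

```text
(no output)
```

View pics/topz.png

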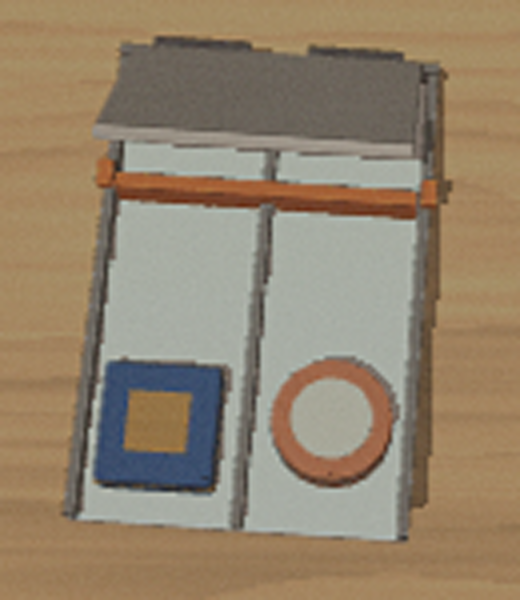

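View pics/scz.png

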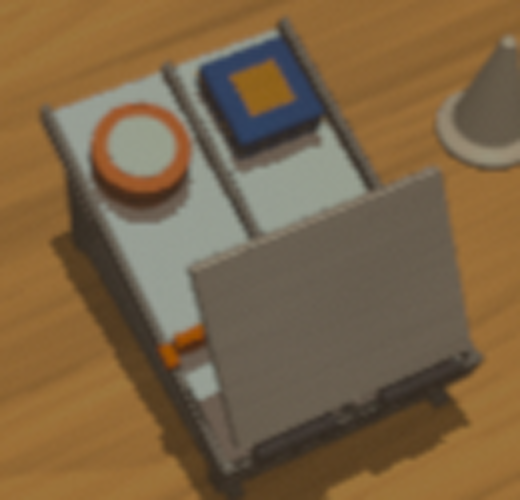

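Zoomed top: wall corners at upper end are (68,515) and (405,538), mirror top edge ends (95,132) and (417,152), case patch centre (157,421), tin lid centre (333,418), stop front bottom about (117,200)-(415,215). Zoomed scene: wall corners (285,22) and (45,112), mirror top ends (438,172) and (192,268), patch (264,84), lid (140,146).

```bash
cat > h.py <<'E'
import numpy as np,pickle,json
from scipy.spatial.transform import Rotation as Ro
def ray(c,p):
    R=np.array(c["R"]);t=np.array(c["t"])
    v=R.T@np.array([(p[0]-c["cx"])/c["fx"],(p[1]-c["cy"])/c["fy"],1]);return -R.T@t,v/np.linalg.norm(v)
def tri(rs):
    A=0;b=0
    for o,v in rs:
        P=np.eye(3)-np.outer(v,v);A=A+P;b=b+P@o
    X=np.linalg.solve(A,b);return X,max(np.linalg.norm((np.eye(3)-np.outer(v,v))@(X-o)) for o,v in rs)
def plane(r,p0,n): o,v=r;return o+v*((p0-o)@n)/(v@n)
E
python3 - <<'E'
from h import *
d=pickle.load(open("c0.pkl","rb"));T=d["top"];S=d["scene"]
tp=lambda p:ray(T,(p[0]/4+215-.375,p[1]/4+135-.375)); sp=lambda p:ray(S,(p[0]/4+270-.375,p[1]/4+130-.375))
P={}
for n,a,b in [("wallL",(70,512),(285,22)),("wallR",(405,536),(45,112)),("mirL",(95,130),(438,172)),("mirR",(417,150),(192,268)),("case",(157,421),(264,84)),("tin",(333,418),(140,146))]:
    P[n],e=tri([tp(a),sp(b)]);print(n,P[n].round(4),round(e,4))
w=P["wallL"]-P["wallR"];yaw=np.arctan2(-w[0],w[1]);print("yaw wall",yaw,np.linalg.norm(w))
m=P["mirL"]-P["mirR"];print("yaw mir",np.arctan2(-m[0],m[1]),np.linalg.norm(m))
R=(Ro.from_euler('z',yaw)*Ro.from_euler('y',.245)).as_matrix()
mid=(P["wallL"]+P["wallR"])/2
O=mid-R@[-.125,0,.012];print("O",O)
O[2]=.075
loc=lambda X:R.T@(X-O)
for n in P: print(n,loc(P[n]).round(4))
for p,z in [((117,200),0),((415,215),0),((117,188),.024),((415,203),.024),((117,173),.024),((417,190),.024)]:
    print("stop",z,loc(plane(tp(p),O+R@[0,0,z],R[:,2])).round(4))
H=O+R@[.122,0,.02];print("hinge",H)
mt=(P["mirL"]+P["mirR"])/2-H
c,s=np.cos(yaw),np.sin(yaw)
print("mirror ang deg",np.degrees(np.arctan2(mt@[c,s,0],mt[2])),np.linalg.norm(mt))
np.savez("tray.npz",O=O,R=R,yaw=yaw)
E
```

```text
wallL [0.4403 0.1634 0.1142] 0.0003
wallR [0.4314 0.0005 0.1119] 0.0003
mirL [0.6195 0.1472 0.1676] 0.0005
mirR [ 0.6125 -0.0017  0.173 ] 0.0009
case [0.485  0.1211 0.1226] 0.0001
tin [0.4876 0.0358 0.118 ] 0.0004
yaw wall -0.05485346348882088 0.16317751347631856
yaw mir -0.046655852080811085 0.14925304585384222
O [0.55401104 0.0754722  0.07105303]
wallL [-0.1243  0.0816  0.0093]
wallR [-0.1238 -0.0816  0.0071]
mirL [0.0371 0.0753 0.1047]
mirR [ 0.037  -0.0739  0.1103]
case [-0.0809  0.0418  0.0289]
tin [-0.0726 -0.0433  0.0262]
stop 0 [ 0.0412  0.0798 -0.    ]
stop 0 [ 0.0447 -0.0749 -0.    ]
stop 0.024 [0.039  0.0764 0.024 ]
stop 0.024 [ 0.0424 -0.0747  0.024 ]
stop 0.024 [0.0471 0.0773 0.024 ]
stop 0.024 [ 0.0495 -0.0752  0.024 ]
hinge [0.67703361 0.06871721 0.06481087]
mirror ang deg -30.1004896105596 0.12194649543491627
```

```bash
cat >> h.py <<'E'
def go(st,pos,yaw):
    "shift (mm) and turn in tool axes and units for a tool-down target"
    R0=Ro.from_rotvec(st["tcp_rot"]);Rt=Ro.from_euler('z',yaw)*Ro.from_euler('x',np.pi)
    s=R0.inv().apply(np.array(pos)-st["tool_pos"]);a=(R0.inv()*Rt).as_rotvec()
    print("shift",(s/.5).round(4),"turn",(np.degrees(a)/30).round(4),"mm",(s*1000).round(1))
E
python3 - <<'E'
from h import *
from workcell import bot
d=pickle.load(open("c0.pkl","rb"));T=d["top"];f=np.load("tray.npz");O=f["O"];R=f["R"];yaw=float(f["yaw"])
tp=lambda p:ray(T,(p[0]/4+215-.375,p[1]/4+135-.375))
for n,a,b,z in [("div",(237,522),(264,215),.010),("wL",(70,512),(107,190),.012),("wR",(403,536),(424,215),.012)]:
    A,B=[plane(tp(p),O+R@[0,0,z],R[:,2]) for p in (a,b)]
    print(n,(A).round(4),B.round(4),"yaw",np.arctan2(*(B-A)[[1,0]]),"loc",(R.T@(A-O)).round(4))
st=bot.read_state()
yaw=-.045
go(st,(.42,-.25,.25),yaw); go(st,(.57,.075,.20),yaw)
E
```

```text
div [0.4368 0.0818 0.1147] [0.5906 0.0756 0.0762] yaw -0.040387988625959034 loc [-1.235e-01 -1.000e-04  1.000e-02]
wL [0.4403 0.1626 0.1169] [0.6021 0.1564 0.0765] yaw -0.03824750338896541 loc [-0.125   0.0808  0.012 ]
wR [0.4316 0.0012 0.1169] [ 0.592  -0.0063  0.0768] yaw -0.04683358174680925 loc [-0.1248 -0.0809  0.012 ]
shift [ 0.6454 -0.6145 -0.0872] turn [-3.900e-03  6.000e-04  6.834e-01] mm [ 322.7 -307.2  -43.6]
shift [ 1.1308 -1.1404  0.0139] turn [-3.900e-03  6.000e-04  6.834e-01] mm [ 565.4 -570.2    7. ]
```

Emit:
step_arm(series=[{"x":0.645,"y":-0.615,"z":-0.087,"az":0.68,"grip":1},{"x":0.645,"y":-0.615,"z":-0.087,"az":0.68,"grip":1},{"x":0.645,"y":-0.615,"z":-0.087,"az":0.68,"grip":1},{"x":0.645,"y":-0.615,"z":-0.087,"az":0.68,"grip":1},{"x":0.645,"y":-0.615,"z":-0.087,"az":0.68,"grip":1},{"x":0.645,"y":-0.615,"z":-0.087,"az":0.68,"grip":1},{"x":0.645,"y":-0.615,"z":-0.087,"az":0.68,"grip":1},{"x":0.645,"y":-0.615,"z":-0.087,"az":0.68,"grip":1},{"x":0.645,"y":-0.615,"z":-0.087,"az":0.68,"grip":1},{"x":0.645,"y":-0.615,"z":-0.087,"az":0.68,"grip":1},{"x":0.645,"y":-0.615,"z":-0.087,"az":0.68,"grip":1},{"x":0.645,"y":-0.615,"z":-0.087,"az":0.68,"grip":1}])

```text
validation failed for argument at $.se...
```

```bash
python3 - <<'E'
from h import *
from workcell import bot
st=bot.read_state();print(st["tool_pos"],st["wrist_force"],st["width"])
go(st,(.57,.073,.20),-.043); go(st,(.57,.073,.155),-.043)
E
```

```text
[ 0.20751206 -0.64154947  0.20574703] [0.20562703 0.08821887 1.18250066] 1.0002850589926122
shift [ 1.1296 -1.1366  0.0139] turn [-3.900e-03  6.000e-04  6.796e-01] mm [ 564.8 -568.3    6.9]
shift [ 1.1296 -1.1364  0.1039] turn [-3.900e-03  6.000e-04  6.796e-01] mm [ 564.8 -568.2   51.9]
```

The call was refused in validation and nothing moved. I'll try one row with every field given.

Emit:
step_arm(series=[{"x":0.06,"y":-0.06,"z":-0.087,"ax":0.0,"ay":0.0,"az":0.2,"grip":1.0}])

```text
time: 0.2
tool_pos: [0.2207, -0.6093, 0.2348]
tcp_rot: [-3.113, -0.317, 0.006]
wrist_force: [0.2, -0.1, -0.2]
width: 0.861
grip_force: 0.0
```

```bash
python3 - <<'E'
from h import *
from workcell import bot
st=bot.read_state()
go(st,(.42,-.25,.25),-.043)
E
```

```text
shift [ 0.5352 -0.6237 -0.024 ] turn [-0.0229  0.0079  0.4701] mm [ 267.6 -311.9  -12. ]
```

Emit:
step_arm(series=[{"x":0.535,"y":-0.624,"z":-0.024,"ax":0.0,"ay":0.0,"az":0.48,"grip":1.0},{"x":0.535,"y":-0.624,"z":-0.024,"ax":0.0,"ay":0.0,"az":0.48,"grip":1.0},{"x":0.535,"y":-0.624,"z":-0.024,"ax":0.0,"ay":0.0,"az":0.48,"grip":1.0},{"x":0.535,"y":-0.624,"z":-0.024,"ax":0.0,"ay":0.0,"az":0.48,"grip":1.0},{"x":0.535,"y":-0.624,"z":-0.024,"ax":0.0,"ay":0.0,"az":0.48,"grip":1.0},{"x":0.535,"y":-0.624,"z":-0.024,"ax":0.0,"ay":0.0,"az":0.48,"grip":1.0},{"x":0.535,"y":-0.624,"z":-0.024,"ax":0.0,"ay":0.0,"az":0.48,"grip":1.0},{"x":0.535,"y":-0.624,"z":-0.024,"ax":0.0,"ay":0.0,"az":0.48,"grip":1.0},{"x":0.535,"y":-0.624,"z":-0.024,"ax":0.0,"ay":0.0,"az":0.48,"grip":1.0},{"x":0.535,"y":-0.624,"z":-0.024,"ax":0.0,"ay":0.0,"az":0.48,"grip":1.0}])

```text
time: 1.2
tool_pos: [0.4214, -0.2491, 0.2546]
tcp_rot: [3.141, -0.062, -0.0]
wrist_force: [-0.1, -0.3, 0.1]
width: 0.006
grip_force: 0.0
```

```bash
python3 - <<'E'
from h import *
from workcell import bot
st=bot.read_state();print(st["tool_pos"],st["wrist_force"],st["width"])
go(st,(.57,.073,.20),-.043); go(st,(.57,.073,.155),-.043)
E
```

```text
[ 0.42138028 -0.24907281  0.25458837] [-0.1132694  -0.25255136  0.05147378] 0.006356251251007232
shift [ 0.2717 -0.6553  0.1091] turn [0.     0.0006 0.007 ] mm [ 135.9 -327.7   54.5]
shift [ 0.2717 -0.6553  0.1991] turn [0.     0.0006 0.007 ] mm [ 135.9 -327.7   99.5]
```

Emit:
step_arm(series=[{"x":0.272,"y":-0.655,"z":0.109,"ax":0.0,"ay":0.0,"az":0.007,"grip":1.0},{"x":0.272,"y":-0.655,"z":0.109,"ax":0.0,"ay":0.0,"az":0.007,"grip":1.0},{"x":0.272,"y":-0.655,"z":0.109,"ax":0.0,"ay":0.0,"az":0.007,"grip":1.0},{"x":0.272,"y":-0.655,"z":0.109,"ax":0.0,"ay":0.0,"az":0.007,"grip":1.0},{"x":0.272,"y":-0.655,"z":0.109,"ax":0.0,"ay":0.0,"az":0.007,"grip":1.0},{"x":0.272,"y":-0.655,"z":0.109,"ax":0.0,"ay":0.0,"az":0.007,"grip":1.0},{"x":0.272,"y":-0.655,"z":0.109,"ax":0.0,"ay":0.0,"az":0.007,"grip":1.0},{"x":0.272,"y":-0.655,"z":0.109,"ax":0.0,"ay":0.0,"az":0.007,"grip":1.0},{"x":0.272,"y":-0.655,"z":0.199,"ax":0.0,"ay":0.0,"az":0.007,"grip":1.0},{"x":0.272,"y":-0.655,"z":0.199,"ax":0.0,"ay":0.0,"az":0.007,"grip":1.0}])

```text
time: 2.2
tool_pos: [0.5665, 0.0686, 0.1491]
tcp_rot: [3.138, -0.075, -0.018]
wrist_force: [-1.4, -0.5, -1.8]
width: -0.003
grip_force: 0.0
```

```bash
python3 - <<'E'
from h import *
from workcell import bot
st=bot.read_state();print(st["tool_pos"],st["wrist_force"],st["tcp_rot"],st["width"])
E
```

```text
[0.56649111 0.06860393 0.14913226] [-1.42694758 -0.49875627 -1.77738802] [ 3.13838837 -0.07453266 -0.01810623] -0.0026434295328170124
```

Emit:
step_arm(series=[{"x":0.04,"y":0.0,"z":-0.006,"ax":0.0,"ay":0.0,"az":0.0,"grip":1.0},{"x":0.07,"y":0.0,"z":-0.006,"ax":0.0,"ay":0.0,"az":0.0,"grip":1.0},{"x":0.09,"y":0.0,"z":-0.006,"ax":0.0,"ay":0.0,"az":0.0,"grip":1.0},{"x":0.11,"y":0.0,"z":-0.006,"ax":0.0,"ay":0.0,"az":0.0,"grip":1.0},{"x":0.13,"y":0.0,"z":-0.006,"ax":0.0,"ay":0.0,"az":0.0,"grip":1.0},{"x":0.15,"y":0.0,"z":-0.006,"ax":0.0,"ay":0.0,"az":0.0,"grip":1.0},{"x":0.165,"y":0.0,"z":-0.006,"ax":0.0,"ay":0.0,"az":0.0,"grip":1.0},{"x":0.18,"y":0.0,"z":-0.006,"ax":0.0,"ay":0.0,"az":0.0,"grip":1.0},{"x":0.19,"y":0.0,"z":-0.006,"ax":0.0,"ay":0.0,"az":0.0,"grip":1.0},{"x":0.2,"y":0.0,"z":-0.006,"ax":0.0,"ay":0.0,"az":0.0,"grip":1.0},{"x":0.2,"y":0.0,"z":-0.006,"ax":0.0,"ay":0.0,"az":0.0,"grip":1.0}])

```text
time: 3.3
tool_pos: [0.6713, 0.0661, 0.1582]
tcp_rot: [3.141, -0.073, 0.0]
wrist_force: [0.3, -0.5, 0.1]
width: 0.003
grip_force: 0.0
```

```bash
python3 - <<'E'
from h import *
from workcell import bot,imaging
import cv2
st=bot.read_state();print(st["tool_pos"],st["wrist_force"],st["tcp_rot"])
d={n:imaging.read_camera(n) for n in("top","scene")}
pickle.dump(d,open("c1.pkl","wb"))
a=cv2.resize(d["top"]["img"][105:285,215:345,::-1],None,fx=3,fy=3,interpolation=cv2.INTER_CUBIC)
b=cv2.resize(d["scene"]["img"][105:285,270:400,::-1],None,fx=3,fy=3,interpolation=cv2.INTER_CUBIC)
cv2.imwrite("pics/m1.png",np.hstack([a,b]))
E
```

```text
[0.67126452 0.06608828 0.1581903 ] [ 0.29487639 -0.51847466  0.05319938] [ 3.14071400e+00 -7.34445006e-02  8.58431501e-05]
```

View pics/m1.png

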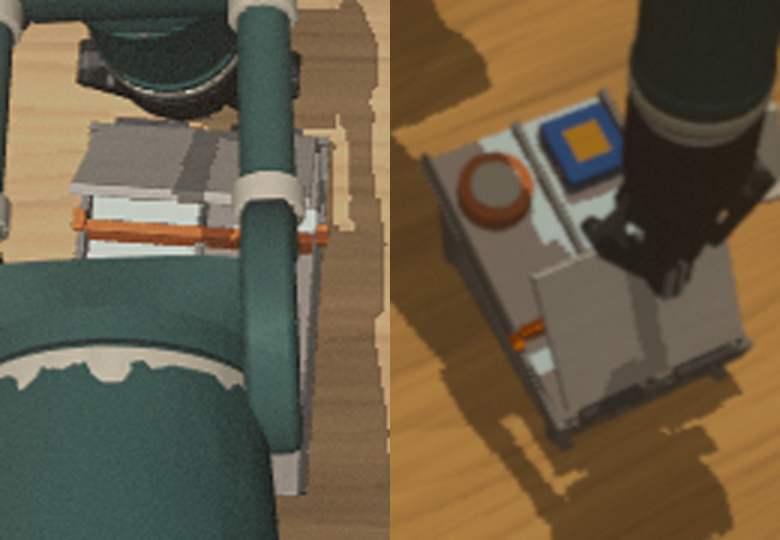

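The picture shows the mirror unmoved, with its top edge still at scene (317,196). The fingertip at scene (363,202) appears on the far side of it, so I'll check where the tip really is.

```bash
python3 - <<'E'
from h import *
d=pickle.load(open("c1.pkl","rb"))
for n in d:
    c=d[n]
    for X in [(.671,.066,.158),(.60,.066,.158),(.616,.147,.170),(.616,-.002,.170)]:
        v=np.array(c["R"])@X+c["t"];print(n,X,(c["fx"]*v[0]/v[2]+c["cx"]).round(1),(c["fy"]*v[1]/v[2]+c["cy"]).round(1))
S=d["scene"]
T=d["top"]
P,e=tri([ray(T,(75/3+215-.33,187/3+105-.33))]+[ray(S,(743/3-130+270-.33,345/3+105))]);print(P,e)
E
```

```text
top (0.671, 0.066, 0.158) 283.2 141.8
top (0.6, 0.066, 0.158) 282.3 179.0
top (0.616, 0.147, 0.17) 238.5 168.9
top (0.616, -0.002, 0.17) 318.6 170.3
scene (0.671, 0.066, 0.158) 360.3 208.0
scene (0.6, 0.066, 0.158) 342.0 183.9
scene (0.616, 0.147, 0.17) 378.5 170.8
scene (0.616, -0.002, 0.17) 317.9 198.8
[ 0.64716291  0.17782533 -0.00923102] 0.0024806660696764103
```

The tip went over the mirror's top edge and nothing was touched. I'll go back over it and come in lower, at z≈0.135.

Emit:
step_arm(series=[{"x":0.0,"y":0.0,"z":-0.1,"ax":0.0,"ay":0.0,"az":0.0,"grip":1.0},{"x":0.0,"y":0.0,"z":-0.14,"ax":0.0,"ay":0.0,"az":0.0,"grip":1.0},{"x":-0.1,"y":0.0,"z":-0.14,"ax":0.0,"ay":0.0,"az":0.0,"grip":1.0},{"x":-0.2,"y":0.0,"z":-0.14,"ax":0.0,"ay":0.0,"az":0.0,"grip":1.0},{"x":-0.21,"y":0.0,"z":-0.14,"ax":0.0,"ay":0.0,"az":0.0,"grip":1.0},{"x":-0.21,"y":0.0,"z":-0.06,"ax":0.0,"ay":0.0,"az":0.0,"grip":1.0},{"x":-0.21,"y":0.0,"z":0.02,"ax":0.0,"ay":0.0,"az":0.0,"grip":1.0},{"x":-0.21,"y":0.0,"z":0.046,"ax":0.0,"ay":0.0,"az":0.0,"grip":1.0},{"x":-0.21,"y":0.0,"z":0.046,"ax":0.0,"ay":0.0,"az":0.0,"grip":1.0}])

```text
time: 4.3
tool_pos: [0.5638, 0.0708, 0.1327]
tcp_rot: [3.14, -0.074, -0.009]
wrist_force: [-0.1, 0.1, 0.2]
width: 0.002
grip_force: 0.0
```

```bash
python3 - <<'E'
from h import *
from workcell import bot,imaging
import cv2
st=bot.read_state();print(st["tool_pos"],st["wrist_force"],st["width"])
d={n:imaging.read_camera(n) for n in("top","scene")}
pickle.dump(d,open("c2.pkl","wb"))
b=cv2.resize(d["scene"]["img"][105:285,260:400,::-1],None,fx=3,fy=3,interpolation=cv2.INTER_CUBIC)
cv2.imwrite("pics/m2.png",b)
E
```

```text
[0.56379551 0.07076586 0.13274934] [-0.07256271  0.10412899  0.17053379] 0.001872620201278196
```

View pics/m2.png

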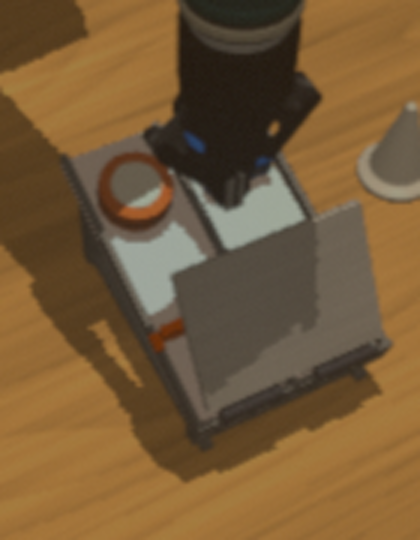

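The tip is now in front of the mirror, at (235,205) in the crop or about (338,173) in the full image. I'll check its projection for a height offset.

```bash
python3 - <<'E'
from h import *
d=pickle.load(open("c2.pkl","rb"));c=d["scene"]
for z in (.113,.133,.143,.153,.163):
    v=np.array(c["R"])@(.5638,.0708,z)+c["t"];print(z,(c["fx"]*v[0]/v[2]+c["cx"]).round(1),(c["fy"]*v[1]/v[2]+c["cy"]).round(1))
E
```

```text
0.113 334.4 184.1
0.133 334.7 178.6
0.143 334.9 175.8
0.153 335.1 173.0
0.163 335.2 170.0
```

The fingertips look about 25 mm above the nominal TCP, which fits the pass-over. I'll lower 16 mm and push part of the way, checking the force.

Emit:
step_arm(series=[{"x":0.0,"y":0.0,"z":0.032,"ax":0.0,"ay":0.0,"az":0.0,"grip":1.0},{"x":0.03,"y":0.0,"z":0.032,"ax":0.0,"ay":0.0,"az":0.0,"grip":1.0},{"x":0.06,"y":0.0,"z":0.032,"ax":0.0,"ay":0.0,"az":0.0,"grip":1.0},{"x":0.08,"y":0.0,"z":0.032,"ax":0.0,"ay":0.0,"az":0.0,"grip":1.0},{"x":0.1,"y":0.0,"z":0.032,"ax":0.0,"ay":0.0,"az":0.0,"grip":1.0},{"x":0.12,"y":0.0,"z":0.032,"ax":0.0,"ay":0.0,"az":0.0,"grip":1.0}])

```text
time: 5.0
tool_pos: [0.6263, 0.0681, 0.1196]
tcp_rot: [-3.141, 0.074, 0.0]
wrist_force: [-3.9, 0.3, 1.7]
width: -0.004
grip_force: 1.8
```

Emit:
step_arm(series=[{"x":0.02,"y":0.0,"z":0.0,"ax":0.0,"ay":0.0,"az":0.0,"grip":1.0},{"x":0.04,"y":0.0,"z":0.0,"ax":0.0,"ay":0.0,"az":0.0,"grip":1.0},{"x":0.06,"y":0.0,"z":0.0,"ax":0.0,"ay":0.0,"az":0.0,"grip":1.0},{"x":0.07,"y":0.0,"z":0.0,"ax":0.0,"ay":0.0,"az":0.0,"grip":1.0},{"x":0.08,"y":0.0,"z":0.0,"ax":0.0,"ay":0.0,"az":0.0,"grip":1.0},{"x":0.08,"y":0.0,"z":0.0,"ax":0.0,"ay":0.0,"az":0.0,"grip":1.0}])

```text
time: 5.6
tool_pos: [0.6669, 0.0661, 0.119]
tcp_rot: [-3.141, 0.074, -0.002]
wrist_force: [0.4, -0.6, -0.1]
width: -0.006
grip_force: 0.0
```

```bash
python3 - <<'E'
from h import *
from workcell import bot,imaging
import cv2
d={n:imaging.read_camera(n) for n in("top","scene")}
pickle.dump(d,open("c3.pkl","wb"))
a=cv2.resize(d["top"]["img"][105:285,215:345,::-1],None,fx=3,fy=3,interpolation=cv2.INTER_CUBIC)
b=cv2.resize(d["scene"]["img"][105:285,270:400,::-1],None,fx=3,fy=3,interpolation=cv2.INTER_CUBIC)
cv2.imwrite("pics/m3.png",np.hstack([a,b]))
E
```

```text
(no output)
```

View pics/m3.png

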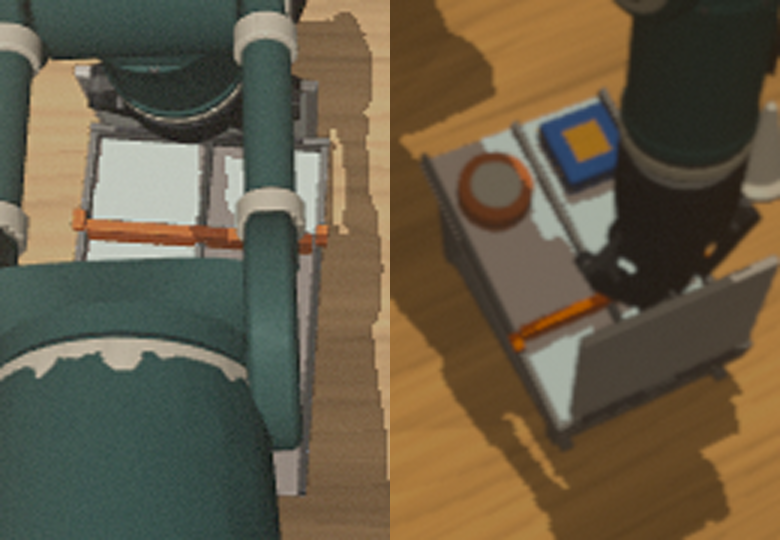

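The mirror is past upright. Its top edge runs (580,350)-(777,262) in the scene half, and its ends are near (77,65)/(313,82) in the top half. I'll compare with the predicted hinge angles.

```bash
python3 - <<'E'
from h import *
d=pickle.load(open("c3.pkl","rb"))
def pr(c,X):
    v=np.array(c["R"])@X+c["t"];return np.array([c["fx"]*v[0]/v[2]+c["cx"],c["fy"]*v[1]/v[2]+c["cy"]])
yaw=-.043;H=np.array([.677,.0715,.065]);ex=np.array([np.cos(yaw),np.sin(yaw),0]);ey=np.array([-ex[1],ex[0],0])
for a in (-30,0,4,8,12,16):
    r=np.radians(a)
    n=np.array([0,0,1])*np.cos(r)+ex*np.sin(r)
    L,Rr=[H+.122*n+s*.075*ey for s in(1,-1)]
    t=lambda p:((p-[215,105])*3).round(0); s=lambda p:((p-[270,105])*3+[390,0]).round(0)
    print(a,"top L",t(pr(d["top"],L)),"R",t(pr(d["top"],Rr)),"scene L",s(pr(d["scene"],L)),"R",s(pr(d["scene"],Rr)))
b=(lambda q:(ray(d["top"],(215+q[0]/3,105+q[1]/3))))
for a,c in [((313,84),(582,347)),((77,67),(777,262))]:
    X,e=tri([b(a),ray(d["scene"],(270+(c[0]-390)/3,105+c[1]/3))]);print(X,e,np.degrees(np.arctan2((X-H)@ex,X[2]-H[2])))
E
```

```text
-30 top L [ 67. 186.] R [309. 201.] scene L [721. 199.] R [533. 277.]
0 top L [70. 84.] R [315.  98.] scene L [773. 246.] R [576. 331.]
4 top L [71. 70.] R [316.  85.] scene L [780. 255.] R [583. 341.]
8 top L [72. 57.] R [316.  71.] scene L [787. 265.] R [589. 352.]
12 top L [74. 44.] R [317.  59.] scene L [793. 276.] R [595. 364.]
16 top L [75. 32.] R [318.  46.] scene L [800. 287.] R [602. 375.]
[ 0.68331632 -0.00331015  0.18133815] 0.001220567735500575 4.681210713852842
[0.69121519 0.14274355 0.18440807] 0.00017136718143128982 5.329668080655908
```

About 5° now. I'll push another 7 mm, then withdraw and wait.

Emit:
step_arm(series=[{"x":0.007,"y":0.0,"z":0.0,"ax":0.0,"ay":0.0,"az":0.0,"grip":1.0},{"x":0.014,"y":0.0,"z":0.0,"ax":0.0,"ay":0.0,"az":0.0,"grip":1.0},{"x":0.014,"y":0.0,"z":0.0,"ax":0.0,"ay":0.0,"az":0.0,"grip":1.0},{"x":0.0,"y":0.0,"z":0.0,"ax":0.0,"ay":0.0,"az":0.0,"grip":1.0},{"x":-0.05,"y":0.0,"z":-0.05,"ax":0.0,"ay":0.0,"az":0.0,"grip":1.0},{"x":-0.14,"y":0.0,"z":-0.1,"ax":0.0,"ay":0.0,"az":0.0,"grip":1.0},{"x":-0.24,"y":0.0,"z":-0.14,"ax":0.0,"ay":0.0,"az":0.0,"grip":1.0},{"x":-0.34,"y":0.0,"z":-0.14,"ax":0.0,"ay":0.0,"az":0.0,"grip":1.0},{"x":-0.44,"y":0.0,"z":-0.14,"ax":0.0,"ay":0.0,"az":0.0,"grip":1.0},{"x":-0.48,"y":0.0,"z":-0.14,"ax":0.0,"ay":0.0,"az":0.0,"grip":1.0},{"x":-0.48,"y":0.0,"z":-0.14,"ax":0.0,"ay":0.0,"az":0.0,"grip":1.0}])

```text
time: 6.8
tool_pos: [0.4233, 0.0776, 0.1896]
tcp_rot: [-3.14, 0.072, -0.002]
wrist_force: [-1.1, -0.8, 0.1]
width: -0.001
grip_force: 0.0
```

```bash
python3 - <<'E'
from h import *
from workcell import bot,imaging
import cv2
st=bot.read_state();print(st["tool_pos"],st["tcp_rot"],st["wrist_force"])
d={n:imaging.read_camera(n) for n in("top","scene")}
pickle.dump(d,open("c4.pkl","wb"))
a=cv2.resize(d["top"]["img"][105:285,215:345,::-1],None,fx=3,fy=3,interpolation=cv2.INTER_CUBIC)
b=cv2.resize(d["scene"]["img"][105:285,270:400,::-1],None,fx=3,fy=3,interpolation=cv2.INTER_CUBIC)
cv2.imwrite("pics/m4.png",np.hstack([a,b]))
E
```

```text
[0.42325774 0.07763685 0.18955614] [-3.14043728e+00  7.23699427e-02 -2.42481074e-03] [-1.0512976  -0.84939295  0.05534358]
```

View pics/m4.png

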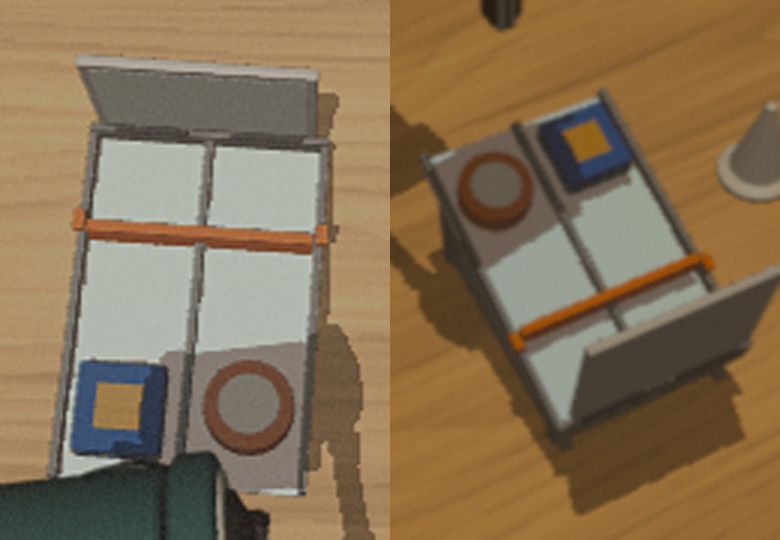

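Mirror top edge is at (77,60)-(317,73) in the top half, so about 8°. The fingertip shows at (505,28) in the scene half, so I can work out the true tip offset from that and from the top view of the items.

```bash
python3 - <<'E'
from h import *
import cv2
from workcell import bot
d=pickle.load(open("c4.pkl","rb"));c=d["scene"]
def pr(c,X):
    v=np.array(c["R"])@X+c["t"];return np.array([c["fx"]*v[0]/v[2]+c["cx"],c["fy"]*v[1]/v[2]+c["cy"]]).round(1)
st=bot.read_state();p=st["tool_pos"]
for dz in (0,.01,.02,.03): print(dz,pr(c,p+[.011,0,dz]))
g=cv2.cvtColor(c["img"],cv2.COLOR_RGB2GRAY)[100:124,296:322];print(g[:,::2])
yaw=-.043;R=(Ro.from_euler('z',yaw)*Ro.from_euler('y',.245)).as_matrix();O=np.array([.5542,.0769,.075])
np.savez("tray.npz",O=O,R=R,yaw=yaw)
for n,X in [("case",(.485,.1211,.1226)),("tin",(.4876,.0358,.118))]: print(n,R.T@(X-O))
for y in(.0405,-.0405): print(y,[(O+R@[x,y,.01]).round(4).tolist() for x in(-.135,-.02)])
E
```

```text
0 [309.7 124. ]
0.01 [309.6 120.7]
0.02 [309.6 117.4]
0.03 [309.5 114. ]
[[ 28  29  31  30  31  30  31  40  34  93 117 115 112]
 [ 31  29  30  29  30  31  35  55  36  95 112 111 109]
 [ 37  39  37  30  30  36  39  54  39  92 109 108 109]
 [ 64  66  49  31  31  48  47  52  40  91 107 109 113]
 [ 99 101  58  31  32  52  45  51  40  90 110 112 117]
 [112 112  64  29  30  53  46  51  41  93 115 116 117]
 [114 114  66  28  32  53  46  52  41  95 116 116 117]
 [115 113  67  31  31  53  47  51  42  98 116 117 116]
 [112 110  70  31  31  52  48  51  41  98 116 115 113]
 [110 108  80  31  31  52  48  51  47 105 114 112 112]
 [108 103  90  43  30  52  49  51  64 111 113 111 112]
 [105 104 105  66  32  51  48  53  89 112 111 112 116]
 [105 109 114  91  36  53  49  54  98 113 115 116 117]
 [107 114 115 106  61  55  51  62 104 114 117 117 118]
 [113 116 118 116  95  66  68  86 114 117 118 117 117]
 [117 117 118 116 112  89  99 115 117 119 117 116 115]
 [118 117 117 115 114 114 116 119 118 116 116 116 117]
 [118 116 116 116 118 119 119 117 114 113 116 118 118]
 [115 116 116 119 119 120 117 114 113 117 119 116 114]
 [117 118 119 120 119 116 112 113 116 118 117 115 114]
 [118 120 120 119 116 112 111 115 118 115 115 114 114]
 [121 121 120 117 112 111 115 117 116 113 115 115 116]
 [121 119 116 112 110 114 116 115 116 116 115 115 116]
 [119 117 113 112 113 116 115 116 117 117 115 115 115]]
case [-0.0804604   0.04118446  0.02894829]
tin [-0.07326735 -0.04392493  0.02600512]
0.0405 [[0.4275, 0.1229, 0.1174], [0.539, 0.1181, 0.0896]]
-0.0405 [[0.424, 0.042, 0.1174], [0.5355, 0.0372, 0.0896]]
```

The tip sits about 25 mm above the nominal TCP. I'll go behind the case, with the tip around 10 mm above the surface and beyond the tray end.

```bash
python3 - <<'E'
from h import *
from workcell import bot
st=bot.read_state();go(st,(.412,.124,.19),-.043);go(st,(.412,.124,.092),-.043)
E
```

```text
shift [-0.0336 -0.0913  0.0003] turn [-0.0008 -0.0072 -0.0066] mm [-16.8 -45.7   0.2]
shift [-0.0343 -0.0912  0.1963] turn [-0.0008 -0.0072 -0.0066] mm [-17.2 -45.6  98.2]
```

Emit:
step_arm(series=[{"x":-0.034,"y":-0.091,"z":0.0,"ax":0.0,"ay":-0.007,"az":0.0,"grip":1.0},{"x":-0.034,"y":-0.091,"z":0.06,"ax":0.0,"ay":-0.007,"az":0.0,"grip":1.0},{"x":-0.034,"y":-0.091,"z":0.12,"ax":0.0,"ay":-0.007,"az":0.0,"grip":1.0},{"x":-0.034,"y":-0.091,"z":0.16,"ax":0.0,"ay":-0.007,"az":0.0,"grip":1.0},{"x":-0.034,"y":-0.091,"z":0.195,"ax":0.0,"ay":-0.007,"az":0.0,"grip":1.0},{"x":-0.034,"y":-0.091,"z":0.195,"ax":0.0,"ay":-0.007,"az":0.0,"grip":1.0},{"x":-0.034,"y":-0.091,"z":0.195,"ax":0.0,"ay":-0.007,"az":0.0,"grip":1.0}])

```text
time: 7.6
tool_pos: [0.4122, 0.1238, 0.092]
tcp_rot: [-3.141, 0.074, 0.006]
wrist_force: [-0.1, -0.5, -0.2]
width: 0.003
grip_force: 0.0
```

```bash
python3 - <<'E'
from h import *
from workcell import bot,imaging
import cv2
st=bot.read_state();print(st["tool_pos"],st["tcp_rot"],st["wrist_force"])
d={n:imaging.read_camera(n) for n in("top","scene","wrist")}
pickle.dump(d,open("c5.pkl","wb"))
b=cv2.resize(d["scene"]["img"][90:200,260:390,::-1],None,fx=3,fy=3,interpolation=cv2.INTER_CUBIC)
w=cv2.resize(d["wrist"]["img"][:,:,::-1],None,fx=.625,fy=.825)
cv2.imwrite("pics/m5.png",np.hstack([b,w]))
def pr(c,X):
    v=np.array(c["R"])@X+c["t"];return np.array([c["fx"]*v[0]/v[2]+c["cx"],c["fy"]*v[1]/v[2]+c["cy"]]).round(1)
for dz in (0,.025): print(pr(d["scene"],st["tool_pos"]+[0.011,0,dz]),pr(d["wrist"],st["tool_pos"]+[0.0,0,dz]))
E
```

```text
[0.41222896 0.12379972 0.09196898] [-3.14066794  0.0741235   0.00573635] [-0.10091    -0.46320475 -0.19567912]
[323.5 142.7] [326.3 236.5]
[323.6 135.7] [326.4 256.9]
```

View pics/m5.png

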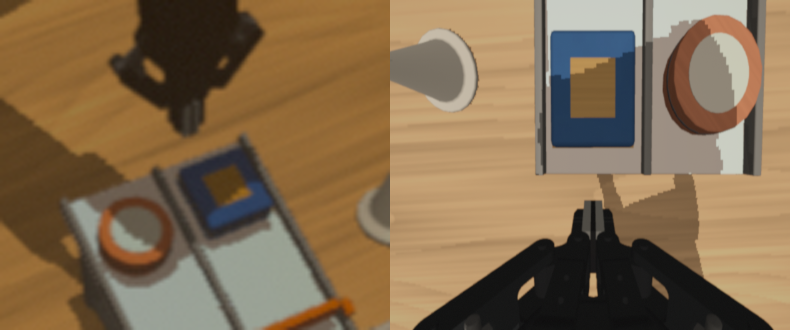

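The tip at scene (322,135) confirms the +25 mm offset, and in the wrist view it is centred behind the case. I'll push down the lane, stopping short of the expected contact.

Emit:
step_arm(series=[{"x":0.03,"y":0.0,"z":0.002,"ax":0.0,"ay":0.0,"az":0.0,"grip":1.0},{"x":0.05,"y":0.0,"z":0.004,"ax":0.0,"ay":0.0,"az":0.0,"grip":1.0},{"x":0.07,"y":0.0,"z":0.009,"ax":0.0,"ay":0.0,"az":0.0,"grip":1.0},{"x":0.09,"y":0.0,"z":0.014,"ax":0.0,"ay":0.0,"az":0.0,"grip":1.0},{"x":0.11,"y":0.0,"z":0.019,"ax":0.0,"ay":0.0,"az":0.0,"grip":1.0},{"x":0.13,"y":0.0,"z":0.024,"ax":0.0,"ay":0.0,"az":0.0,"grip":1.0}])

```text
time: 8.35
tool_pos: [0.4768, 0.1206, 0.0792]
tcp_rot: [-3.141, 0.074, 0.006]
wrist_force: [-0.8, -0.1, 0.7]
width: 0.001
grip_force: 0.4
```

Emit:
step_arm(series=[{"x":0.02,"y":0.0,"z":0.005,"ax":0.0,"ay":0.0,"az":0.0,"grip":1.0},{"x":0.04,"y":0.0,"z":0.01,"ax":0.0,"ay":0.0,"az":0.0,"grip":1.0},{"x":0.055,"y":0.0,"z":0.014,"ax":0.0,"ay":0.0,"az":0.0,"grip":1.0},{"x":0.06,"y":0.0,"z":0.015,"ax":0.0,"ay":0.0,"az":0.0,"grip":1.0}])

```text
time: 8.75
tool_pos: [0.5068, 0.1192, 0.0716]
tcp_rot: [-3.141, 0.074, 0.006]
wrist_force: [-0.1, -0.3, 0.4]
width: 0.005
grip_force: 0.3
```

```bash
python3 - <<'E'
from h import *
from workcell import bot,imaging
import cv2
f=np.load("tray.npz");O=f["O"];R=f["R"]
c=imaging.read_camera("scene");im=c["img"];st=bot.read_state();print(st["tool_pos"],st["wrist_force"])
hsv=cv2.cvtColor(im,cv2.COLOR_RGB2HSV)
m=cv2.inRange(hsv,(105,90,25),(130,255,255));m[:,:250]=0;m[:120]=0;m[:,400:]=0;m[260:]=0
o=cv2.inRange(hsv,(5,170,110),(16,255,255));o[:,:290]=0;o[:,400:]=0;o[:180]=0;o[260:]=0
for n,k,z in(("case",m,.024),("stop",o,.024)):
    ys,xs=np.nonzero(k)
    L=np.array([R.T@(plane(ray(c,p),O+R@[0,0,z],R[:,2])-O) for p in zip(xs,ys)])
    print(n,len(L),"x",np.percentile(L[:,0],[1,10,50,90,99]).round(4),"y",np.percentile(L[:,1],[1,50,99]).round(4))
E
```

```text
[0.5067586  0.11918736 0.07161096] [ 0.66699173 -0.29888491 -0.05589222]Traceback (most recent call last):
  File "<stdin>", line 12, in <module>
IndexError: too many indices for array: array is 1-dimensional, but 2 were indexed
```

Emit:
step_arm(series=[{"x":0.008,"y":0.0,"z":0.002,"ax":0.0,"ay":0.0,"az":0.0,"grip":1.0},{"x":0.016,"y":0.0,"z":0.004,"ax":0.0,"ay":0.0,"az":0.0,"grip":1.0}])

```text
time: 9.0
tool_pos: [0.5139, 0.1189, 0.0698]
tcp_rot: [-3.141, 0.073, 0.006]
wrist_force: [-0.0, 0.7, -0.0]
width: 0.001
grip_force: 0.2
```

```bash
cat > look.py <<'E'
from h import *
from workcell import bot,imaging
import cv2
f=np.load("tray.npz");O=f["O"];R=f["R"]
c=imaging.read_camera("scene");st=bot.read_state();print(st["tool_pos"],st["wrist_force"])
hsv=cv2.cvtColor(c["img"],cv2.COLOR_RGB2HSV)
win=np.zeros((400,640),np.uint8);win[130:260,280:400]=255
for n,lo,hi,z in(("blue",(105,60,15),(130,255,255),.024),("orange",(3,130,70),(16,255,255),.024)):
    k=cv2.inRange(hsv,lo,hi)&win
    ys,xs=np.nonzero(k)
    if len(xs)<20: print(n,len(xs));continue
    L=np.array([R.T@(plane(ray(c,p),O+R@[0,0,z],R[:,2])-O) for p in zip(xs,ys)])
    for s in (1,-1):
        M=L[(s*L[:,1]>.01)&(abs(L[:,1])<.07)]
        if len(M)>10: print(n,"lane",s,len(M),"x",np.percentile(M[:,0],[1,10,50,90,99]).round(4),"y",np.percentile(M[:,1],[1,50,99]).round(4))
E
python3 look.py
```

```text
[0.51470529 0.11891366 0.06983435] [ 0.71842166 -0.15160889 -0.14120496]
blue lane 1 278 x [-0.0328 -0.0298 -0.001   0.0189  0.0219] y [0.0124 0.0338 0.0656]
orange lane 1 535 x [-0.1508 -0.1332  0.1343  0.1883  0.2069] y [0.0104 0.0314 0.0685]
orange lane -1 851 x [-0.1711 -0.1313  0.0414  0.1624  0.1784] y [-0.0693 -0.04   -0.011 ]
```

Emit:
step_arm(series=[{"x":0.008,"y":0.0,"z":0.002,"ax":0.0,"ay":0.0,"az":0.0,"grip":1.0},{"x":0.016,"y":0.0,"z":0.004,"ax":0.0,"ay":0.0,"az":0.0,"grip":1.0}])

```text
time: 9.25
tool_pos: [0.5222, 0.1185, 0.0679]
tcp_rot: [-3.141, 0.074, 0.006]
wrist_force: [-0.7, -0.8, -0.1]
width: 0.001
grip_force: 0.2
```

```bash
python3 look.py|head -2
```

```text
[0.5229002  0.11853855 0.06781967] [ 0.12379361  0.57761521 -1.87646259]
blue lane 1 279 x [-0.0244 -0.0214  0.0065  0.0272  0.0305] y [0.0122 0.0339 0.0653]
```

Emit:
step_arm(series=[{"x":0.004,"y":0.0,"z":0.001,"ax":0.0,"ay":0.0,"az":0.0,"grip":1.0},{"x":0.008,"y":0.0,"z":0.002,"ax":0.0,"ay":0.0,"az":0.0,"grip":1.0},{"x":0.008,"y":0.0,"z":0.002,"ax":0.0,"ay":0.0,"az":0.0,"grip":1.0}])

```text
time: 9.6
tool_pos: [0.5263, 0.1184, 0.0669]
tcp_rot: [-3.141, 0.074, 0.005]
wrist_force: [-0.2, 0.5, -0.5]
width: 0.004
grip_force: 0.0
```

Emit:
step_arm(series=[{"x":0.003,"y":0.0,"z":0.0008,"ax":0.0,"ay":0.0,"az":0.0,"grip":1.0},{"x":0.003,"y":0.0,"z":0.0008,"ax":0.0,"ay":0.0,"az":0.0,"grip":1.0}])

```text
time: 9.8
tool_pos: [0.5276, 0.1183, 0.0664]
tcp_rot: [-3.141, 0.074, 0.006]
wrist_force: [-0.4, 0.4, -0.1]
width: 0.0
grip_force: 0.0
```

Emit:
step_arm(series=[{"x":0.003,"y":0.0,"z":0.0008,"ax":0.0,"ay":0.0,"az":0.0,"grip":1.0},{"x":0.003,"y":0.0,"z":0.0008,"ax":0.0,"ay":0.0,"az":0.0,"grip":1.0}])

```text
time: 10.0
tool_pos: [0.5292, 0.1182, 0.0661]
tcp_rot: [-3.141, 0.074, 0.005]
wrist_force: [0.4, -0.5, 0.3]
width: -0.001
grip_force: 0.0
```

```bash
python3 look.py|head -2
```

```text
[0.52913832 0.11818345 0.06603519] [ 0.09025558  0.55930232 -0.71232602]
blue lane 1 276 x [-0.017  -0.0139  0.0118  0.0335  0.0364] y [0.0121 0.0336 0.0655]
```

Emit:
step_arm(series=[{"x":0.002,"y":0.0,"z":0.0005,"ax":0.0,"ay":0.0,"az":0.0,"grip":1.0},{"x":0.002,"y":0.0,"z":0.0005,"ax":0.0,"ay":0.0,"az":0.0,"grip":1.0}])

```text
time: 10.25
tool_pos: [0.5295, 0.1182, 0.0658]
tcp_rot: [-3.141, 0.074, 0.008]
wrist_force: [-2.9, -0.2, 2.2]
width: 0.003
grip_force: 1.5
```

Contact force is rising. One more small nudge.

Emit:
step_arm(series=[{"x":0.001,"y":0.0,"z":0.0002,"ax":0.0,"ay":0.0,"az":0.0,"grip":1.0},{"x":0.001,"y":0.0,"z":0.0002,"ax":0.0,"ay":0.0,"az":0.0,"grip":1.0}])

```text
time: 10.45
tool_pos: [0.5296, 0.1182, 0.0658]
tcp_rot: [-3.141, 0.074, 0.009]
wrist_force: [-4.8, 0.7, 5.6]
width: 0.003
grip_force: 3.1
```

The case is firmly home at about 5 N. I'll withdraw and move behind the tin.

Emit:
step_arm(series=[{"x":-0.01,"y":0.0,"z":-0.003,"ax":0.0,"ay":0.0,"az":0.0,"grip":1.0},{"x":-0.04,"y":0.0,"z":-0.03,"ax":0.0,"ay":0.0,"az":0.0,"grip":1.0},{"x":-0.08,"y":0.0,"z":-0.1,"ax":0.0,"ay":0.0,"az":0.0,"grip":1.0},{"x":-0.12,"y":0.0,"z":-0.18,"ax":0.0,"ay":0.0,"az":0.0,"grip":1.0},{"x":-0.18,"y":0.06,"z":-0.2,"ax":0.0,"ay":0.0,"az":0.0,"grip":1.0},{"x":-0.23,"y":0.14,"z":-0.2,"ax":0.0,"ay":0.0,"az":0.0,"grip":1.0},{"x":-0.23,"y":0.16,"z":-0.2,"ax":0.0,"ay":0.0,"az":0.0,"grip":1.0},{"x":-0.23,"y":0.16,"z":-0.2,"ax":0.0,"ay":0.0,"az":0.0,"grip":1.0}])

```text
time: 11.25
tool_pos: [0.4125, 0.0425, 0.1664]
tcp_rot: [-3.141, 0.078, 0.002]
wrist_force: [0.5, -0.4, 0.6]
width: -0.002
grip_force: 0.0
```

```bash
python3 look.py; python3 - <<'E'
from h import *
from workcell import bot
st=bot.read_state();go(st,(.412,.040,.092),-.043)
E
```

```text
[0.41299613 0.04333014 0.16636391] [ 0.28512428  0.25019324 -0.78473378]
blue lane 1 347 x [-0.0177 -0.0142  0.0115  0.0342  0.0375] y [0.011  0.036  0.0676]
orange lane 1 652 x [-0.1511 -0.1345  0.1311  0.1889  0.2067] y [0.0106 0.0341 0.0685]
orange lane -1 890 x [-0.1721 -0.1328  0.0423  0.1619  0.1772] y [-0.0692 -0.039  -0.0106]
shift [-0.0014  0.0068  0.1487] turn [-0.001   0.0028 -0.0113] mm [-0.7  3.4 74.4]
```

Emit:
step_arm(series=[{"x":0.0,"y":0.007,"z":0.08,"ax":0.0,"ay":0.0,"az":-0.01,"grip":1.0},{"x":0.0,"y":0.007,"z":0.14,"ax":0.0,"ay":0.0,"az":-0.01,"grip":1.0},{"x":0.0,"y":0.007,"z":0.149,"ax":0.0,"ay":0.0,"az":-0.01,"grip":1.0},{"x":0.03,"y":0.007,"z":0.151,"ax":0.0,"ay":0.0,"az":-0.01,"grip":1.0},{"x":0.05,"y":0.007,"z":0.154,"ax":0.0,"ay":0.0,"az":-0.01,"grip":1.0},{"x":0.07,"y":0.007,"z":0.159,"ax":0.0,"ay":0.0,"az":-0.01,"grip":1.0},{"x":0.09,"y":0.007,"z":0.164,"ax":0.0,"ay":0.0,"az":-0.01,"grip":1.0},{"x":0.11,"y":0.007,"z":0.169,"ax":0.0,"ay":0.0,"az":-0.01,"grip":1.0},{"x":0.13,"y":0.007,"z":0.174,"ax":0.0,"ay":0.0,"az":-0.01,"grip":1.0},{"x":0.15,"y":0.007,"z":0.179,"ax":0.0,"ay":0.0,"az":-0.01,"grip":1.0},{"x":0.165,"y":0.007,"z":0.183,"ax":0.0,"ay":0.0,"az":-0.01,"grip":1.0},{"x":0.175,"y":0.007,"z":0.1855,"ax":0.0,"ay":0.0,"az":-0.01,"grip":1.0}])

```text
time: 12.5
tool_pos: [0.4998, 0.0359, 0.0728]
tcp_rot: [-3.141, 0.066, 0.006]
wrist_force: [-0.4, 0.2, 1.8]
width: -0.0
grip_force: 0.3
```

```bash
sed -i 's/("orange",(3,130,70),(16,255,255),.024)/("tin",(3,100,50),(13,210,190),.024)/' look.py; python3 look.py; python3 - <<'E'
from workcell import imaging
import cv2
c=imaging.read_camera("scene")["img"][105:285,270:400,::-1]
cv2.imwrite("pics/m6.png",cv2.resize(c,None,fx=3,fy=3,interpolation=cv2.INTER_CUBIC))
E
```

```text
[0.50031764 0.03587985 0.07277499] [ 1.68604201 -0.20157609  0.1027062 ]
blue lane 1 356 x [-0.0179 -0.0144  0.0113  0.0343  0.0375] y [0.0105 0.0365 0.0678]
tin lane 1 71 x [0.0392 0.04   0.0504 0.0532 0.054 ] y [0.0108 0.0405 0.0691]
tin lane -1 377 x [-0.0467 -0.0398  0.0011  0.05    0.0531] y [-0.0695 -0.0456 -0.0155]
```

View pics/m6.png

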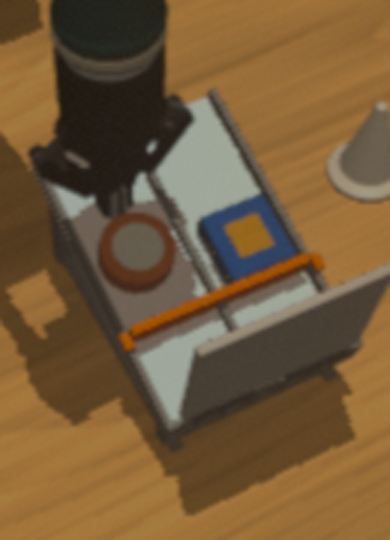

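The case sits flat against the orange stop, and the tin at (137,248) is centred in front of the finger with about 27 mm to go. That's my tenth picture, so the rest goes by force and numbers.

Emit:
step_arm(series=[{"x":0.012,"y":0.0,"z":0.003,"ax":0.0,"ay":0.0,"az":0.0,"grip":1.0},{"x":0.024,"y":0.0,"z":0.006,"ax":0.0,"ay":0.0,"az":0.0,"grip":1.0},{"x":0.034,"y":0.0,"z":0.0085,"ax":0.0,"ay":0.0,"az":0.0,"grip":1.0},{"x":0.034,"y":0.0,"z":0.0085,"ax":0.0,"ay":0.0,"az":0.0,"grip":1.0}])

```text
time: 13.0
tool_pos: [0.5169, 0.0353, 0.0687]
tcp_rot: [-3.141, 0.065, 0.005]
wrist_force: [0.3, 0.4, 0.6]
width: -0.002
grip_force: 0.0
```

```bash
python3 look.py
```

```text
[0.51647565 0.03531075 0.06869608] [-0.42388941 -0.3526795  -0.33245433]
blue lane 1 358 x [-0.0179 -0.0144  0.0116  0.0345  0.0378] y [0.0105 0.0365 0.0678]
tin lane 1 70 x [0.0311 0.04   0.0504 0.0532 0.054 ] y [0.0113 0.0399 0.0691]
tin lane -1 408 x [-0.0272 -0.0201  0.021   0.05    0.0534] y [-0.0697 -0.0459 -0.0127]
```

Emit:
step_arm(series=[{"x":0.005,"y":0.0,"z":0.0012,"ax":0.0,"ay":0.0,"az":0.0,"grip":1.0},{"x":0.01,"y":0.0,"z":0.0025,"ax":0.0,"ay":0.0,"az":0.0,"grip":1.0},{"x":0.01,"y":0.0,"z":0.0025,"ax":0.0,"ay":0.0,"az":0.0,"grip":1.0}])

```text
time: 13.35
tool_pos: [0.5214, 0.0351, 0.0674]
tcp_rot: [-3.141, 0.065, 0.005]
wrist_force: [-0.1, -0.5, -0.4]
width: -0.003
grip_force: 0.0
```

```bash
python3 look.py
```

```text
[0.52126721 0.03509729 0.06748898] [-0.16954083 -0.08960132  0.19708546]
blue lane 1 354 x [-0.0178 -0.0143  0.0113  0.0343  0.0375] y [0.0105 0.0365 0.0678]
tin lane 1 70 x [0.0203 0.0399 0.0504 0.0532 0.054 ] y [0.0118 0.0378 0.0691]
tin lane -1 390 x [-0.0228 -0.0159  0.0239  0.05    0.0532] y [-0.0697 -0.0451 -0.0125]
```

Emit:
step_arm(series=[{"x":0.003,"y":0.0,"z":0.0008,"ax":0.0,"ay":0.0,"az":0.0,"grip":1.0},{"x":0.003,"y":0.0,"z":0.0008,"ax":0.0,"ay":0.0,"az":0.0,"grip":1.0}])

```text
time: 13.6
tool_pos: [0.5226, 0.0351, 0.0671]
tcp_rot: [-3.141, 0.065, 0.006]
wrist_force: [-0.6, -0.3, -0.5]
width: 0.001
grip_force: 0.0
```

Emit:
step_arm(series=[{"x":0.002,"y":0.0,"z":0.0005,"ax":0.0,"ay":0.0,"az":0.0,"grip":1.0},{"x":0.002,"y":0.0,"z":0.0005,"ax":0.0,"ay":0.0,"az":0.0,"grip":1.0}])

```text
time: 13.8
tool_pos: [0.5236, 0.035, 0.0668]
tcp_rot: [-3.141, 0.065, 0.006]
wrist_force: [0.2, 0.1, -0.2]
width: -0.003
grip_force: 0.1
```

Emit:
step_arm(series=[{"x":0.002,"y":0.0,"z":0.0005,"ax":0.0,"ay":0.0,"az":0.0,"grip":1.0},{"x":0.002,"y":0.0,"z":0.0005,"ax":0.0,"ay":0.0,"az":0.0,"grip":1.0}])

```text
time: 14.0
tool_pos: [0.5247, 0.0349, 0.0665]
tcp_rot: [-3.141, 0.065, 0.006]
wrist_force: [-1.1, -0.6, 0.2]
width: -0.001
grip_force: 0.1
```

Emit:
step_arm(series=[{"x":0.002,"y":0.0,"z":0.0005,"ax":0.0,"ay":0.0,"az":0.0,"grip":1.0},{"x":0.002,"y":0.0,"z":0.0005,"ax":0.0,"ay":0.0,"az":0.0,"grip":1.0}])

```text
time: 14.2
tool_pos: [0.5256, 0.0349, 0.0663]
tcp_rot: [-3.141, 0.065, 0.006]
wrist_force: [-0.5, 1.0, 0.6]
width: -0.002
grip_force: 0.3
```

Emit:
step_arm(series=[{"x":0.002,"y":0.0,"z":0.0005,"ax":0.0,"ay":0.0,"az":0.0,"grip":1.0},{"x":0.002,"y":0.0,"z":0.0005,"ax":0.0,"ay":0.0,"az":0.0,"grip":1.0}])

```text
time: 14.4
tool_pos: [0.5259, 0.0349, 0.0661]
tcp_rot: [-3.141, 0.065, 0.008]
wrist_force: [-3.9, -0.0, 4.2]
width: 0.001
grip_force: 2.3
```

The tin is firmly against the stop (about 4 N). I'll withdraw up and clear.

Emit:
step_arm(series=[{"x":0.0,"y":0.0,"z":0.0,"ax":0.0,"ay":0.0,"az":0.0,"grip":1.0},{"x":-0.01,"y":0.0,"z":-0.003,"ax":0.0,"ay":0.0,"az":0.0,"grip":1.0},{"x":-0.04,"y":0.0,"z":-0.03,"ax":0.0,"ay":0.0,"az":0.0,"grip":1.0},{"x":-0.08,"y":0.0,"z":-0.1,"ax":0.0,"ay":0.0,"az":0.0,"grip":1.0},{"x":-0.14,"y":0.0,"z":-0.18,"ax":0.0,"ay":0.0,"az":0.0,"grip":1.0},{"x":-0.22,"y":0.0,"z":-0.22,"ax":0.0,"ay":0.0,"az":0.0,"grip":1.0},{"x":-0.22,"y":0.0,"z":-0.22,"ax":0.0,"ay":0.0,"az":0.0,"grip":1.0},{"x":-0.22,"y":0.0,"z":-0.22,"ax":0.0,"ay":0.0,"az":0.0,"grip":1.0}])

```text
time: 15.2
tool_pos: [0.4178, 0.0395, 0.1774]
tcp_rot: [-3.141, 0.065, -0.001]
wrist_force: [0.3, 0.6, 0.2]
width: 0.001
grip_force: 0.0
```

```bash
cp look.py l2.py; python3 look.py; python3 - <<'E'
from h import *
from workcell import imaging
import cv2
# stop shift: orange stop mask in the top view, now against after the mirror was set
new=imaging.read_camera("top");old=pickle.load(open("c4.pkl","rb"))["top"]
for c in(old,new):
    k=cv2.inRange(cv2.cvtColor(c["img"],cv2.COLOR_RGB2HSV),(3,150,90),(16,255,255))[172:192,235:330]
    ys,xs=np.nonzero(k);print(len(xs),xs.mean()+235,ys.mean()+172)
    mi=c["img"][118:150,235:330:19].mean(2).astype(int);print(np.abs(np.diff(mi,axis=0)).argmax(0)+118)
g=new["img"];print(g[184:192,255].tolist(),g[184:192,300].tolist())
E
```

```text
[0.41764807 0.03944723 0.17641072] [-0.24548793  0.31875874 -0.86301456]
blue lane 1 348 x [-0.0177 -0.0142  0.0116  0.0343  0.0375] y [0.011  0.0365 0.0678]
tin lane 1 78 x [0.0393 0.0402 0.0501 0.0532 0.0539] y [0.0108 0.0399 0.069 ]
tin lane -1 327 x [-0.0182 -0.0125  0.0258  0.0506  0.0533] y [-0.0698 -0.044  -0.0138]
493 280.82150101419876 183.19066937119675
[118 126 128 129 130]
383 283.24543080939947 182.69973890339426
[118 126 128 129 130]
[[63, 82, 116], [66, 86, 115], [59, 77, 110], [60, 83, 115], [59, 81, 119], [162, 124, 78], [157, 120, 71], [158, 123, 75]] [[175, 106, 62], [127, 80, 53], [167, 110, 79], [168, 112, 82], [166, 108, 75], [167, 123, 95], [176, 178, 165], [176, 175, 161]]
```

```bash
python3 -c "
from workcell import bot
print(bot.finish_job())"
```

```text
the job is handed in; nothing more can be done
None
```

I handed the job in at about 15 s, but no verdict came back: the mirror leans back about 8°, the case and tin each rest against the stop after pushes of about 5 N, and the stop shows no visible shift.

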